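Unlock the jam filler, draw one dose to the clip and hold it

ROBOT

A 6-joint arm with a two-finger parallel gripper is mounted at the origin on a cart in front of the work surface, level with it; the furniture and walls round the work are solid. World frame = base frame: x ahead of the robot, y to its left, z up, the work surface at z = 0. Lengths are in m, angles in rad, forces in N, time in s.
With the tool pointing down it reaches from about 0.3 to 0.85 m from the base axis. Payload 4.2 kg.
Tool frame: the origin (TCP) lies at the very end of the fingers, on their centre line; the grasp point (between the pads) lies 19 mm behind it (env.grip_depth is the distance from the TCP to the grasp point, in m); z points along the fingers, y is the line along which they close (so a half turn about z gives the same grasp; the last joint's range is limited). The gripper opens to 91 mm and grips with 3 to 60 N. Pads are 32 mm wide; open, the fingers measure 118 mm over their backs; the gripper's body (76 mm by 178 mm) begins 60 mm behind the grasp point.
Start: joints at [1.26, 0.32, 1.565, -0, 1.257, -0.02], TCP at [0.165, 0.551, 0.187] pointing down, gripper open.
Joint ranges: [-3.11, 3.11], [-0.84, 2.01], [0.21, 2.61], [-1.34, 4.49], [0.05, 2.63], [-2.56, 2.56]. Speed limits (rad/s): [2.57, 2.57, 3.14, 3.14, 3.14, 3.14].

INTERFACE

Orientations are given as a unit quaternion [x, y, z, w].
In Python, from rig import env gives the robot as it stands.
- The arm moves only by the shell command python3 -m creep 'ROWS' [FORCE]. ROWS is JSON, a list that holds one entry, the list of rows, each a list of 5 numbers: the shift along the tool's x, y, z in mm, then the turn about the tool's z in degrees, then the closure in counts, from 0 (fully open) to 255 (shut). A call has 1 to 20 rows; each row is the pose to reach, as a shift and turn from the pose commanded when the call began, along the tool's axes at that moment; what a row does not reach only later rows make up. A row lasts 1/12 s, in which the tool goes at most 41.7 mm and 7.16 degrees, less where a joint would pass 70% of its speed; a pose out of reach is approached as far as the arm can. A call with a gripper value outside its range is refused whole. The fingers move at their own pace and stop on an object; FORCE is the grip in N (left out, the last holds). Time passes only in rows, so rows that repeat a pose let the fingers close. It gives the time, the measured TCP pose, the force, the opening and the grip force at its end, in the units of the state.
- env.get_state(): the state, without advancing time (a new reading comes with each control period).
- env.grab_frame(name): name is "scene" or "side" or "wrist"; returns the picture (420x560x3 uint8, red, green, blue); there is no depth.
- env.camera_info(name): a dict with "mtx" (3x3 intrinsics, pixels), "position" and "orientation" of the camera in the world. Camera axes: x right, y down, z forward; pixel columns grow to the right and rows downward; lengths in m; the calibration is good to about 2 mm. A picture is of the moment at which its call begins: read the wrist's pose just before it. camera_info takes no time and is no camera call; for the wrist camera it gives the pose at the moment of the call.
- env.job_done(): hands the job in; it is judged then, once.
The state is a dict: "t": time; "qpos": joint angles; "qd": joint speeds; "joint_efforts": joint torques, N m; "tcp_pos": TCP position; "orientation": TCP orientation; "ft_force": force on the tool from outside, world axes, zero at the start; "moment": the same for the moment, N m; "width": finger opening in m; "finger_force": force on a finger pad.
Only numpy, scipy, OpenCV 4.12 (cv2) and the standard library are available. Lean on these libraries where they do the work, as an engineer would, in place of code of your own. Each camera call takes 0.05 s, during which the arm holds its last target. There are 200 camera calls.

TASK

The doughnut filler has been cleaned and its plunger is locked: pull the red locking plug up out of its socket, lay it in the loaf tin and let it go. Then draw the filler's sprung plunger out by its black T-handle until the red pointer stands over the yellow dose clip, and keep it there: finish still gripping the handle, because letting go would shoot the dose out. Leave everything else on the counter where it is.

Things in the scene. Friction and masses are not known exactly. Their poses are not given: they have to be found in the camera images.
- filler: steel doughnut filler, fixed. Origin on the counter under it, z up; the plunger is drawn along its -y (robot's right, +-0.2 rad); -x (scale, nozzles) faces the robot. Base 100 (x) mm, y -185 to +150, 18 high. At y = +105 mm hopper with white lid, 109 wide, 180 tall; at y = -30 aluminium lock block 44 (x) x 36 (y), top 80 high; at x = -42, y -85 to -181 white ticked scale, 56 high
- socket (a point): mouth of the upright round hole, 11.5 mm wide, in the middle of the lock block's top face, 80 mm above the counter. A spring ball detent inside it grips a groove of the plug
- plug: loose locking plug, about 60 g, upright in the socket. Origin on its axis under the flange, which sits on the block; z to the head. Flange 26 mm wide, 4 thick; red round grip 22 mm wide from 4 to 36 mm above the origin; steel pin 10 mm wide, 34 mm down. Pulled straight up, the detent yields within 2 mm at about 13 N, then drags with up to 10 N; out after 34 mm. It blocks the plunger while in
- loaf_tin: dark open loaf tin standing loose on the counter at the right, about 0.2 kg; origin at the centre of its underside, long axis along its x. Outside 152 (x) x 70 (y) x 52 mm tall, inside 142 x 58 mm, floor 2 mm thick
- draw (a joint): how far the plunger is drawn, in m: 0 fully home (start) to 0.075; grows as the handle is pulled along the filler's -y. A spring pulls it home: about 4 N at 0, 8 N at 0.03, 12 N at 0.065; it slides home if let go
- plunger: the sliding plunger with rod, crosshead, T-handle and pointer; axes as the filler's, its origin 58 mm above the filler's when home
- handle (a point): middle of the bar of the plunger's black T-handle. Round bar 20 mm thick, 84 mm long across the pull (along x), 102 mm above the counter, on a 14 mm stem. Home, it is at y = -100 mm of the filler, 42 mm clear of the lock block; beside the stem it is free below the bar down to 71 mm above the counter (crosshead)
- pointer (a point): tip of the red pointer, a 4 mm wide arm on the plunger 64 mm above the counter, in line with the handle bar; it slides over the top of the scale
- dose_clip: yellow clip straddling the top of the scale, 10 mm wide along the pull; origin at the middle of its top face, 60 mm above the counter; axes as the filler's. It sits 28 to 62 mm (along -y) from the pointer's home place, differently each time, and does not move during the work
- jam_jar_a: bystander: glass jar of dark red jam with a tan lid, 57 mm wide, 77 mm tall, on the counter behind the filler
- jam_jar_b: bystander: glass jar of dark red jam with a red lid, 57 mm wide, 77 mm tall, on the counter behind the filler
- price_card: bystander: small black price card in an oak foot, 22 x 68 x 52 mm tall, at the left front of the counter
- cup: bystander: green and white espresso cup, 64 x 89 x 48 mm tall, on the counter left of the filler
- brush: bystander: pastry brush lying on the counter at the left, 216 x 40 x 13 mm
- cutter: bystander: tin cookie cutter ring, 66 x 74 x 30 mm, on the counter at the right
- dough_scraper: bystander: steel dough scraper with a beech handle, 116 x 124 x 24 mm, lying on the counter right of the filler's far side

How it is judged:
By the outcome, as a careful person would: the job done as asked, in the order asked, and still so for the second after the job is handed in, while the arm keeps its last pose, push and grip.
It also fails if it takes over 56 s, if anything falls off the work surface, if the arm or the gripper's body presses on something with over 40 N, if the wrist force passes 120 N, or if a joint passes its speed limit or range.

## Working session

There is one attempt and no reset: what is moved stays moved. The work goes in short steps, Python scripts to look and compute and a shell command to move; the robot and the scene stay as the last step left them, time stands still between calls to the robot, and variables do not carry over. Pictures are saved under pics/ and viewed, at most 10 in all, crops included, and the job is handed in when it is done.

```bash
mkdir -p pics; ls
cat > h.py <<'E'
import numpy as np, cv2
from rig import env
from scipy.spatial.transform import Rotation as R
def grab(n,f):
    ci=env.camera_info(n); im=env.grab_frame(n); cv2.imwrite('pics/'+f,im[:,:,::-1]); return im,ci
def ray(ci,u,v):
    d=np.linalg.inv(ci['mtx'])@[u,v,1]; return np.array(ci['position']),R.from_quat(ci['orientation']).apply(d)
def onz(ci,u,v,z):
    p,d=ray(ci,u,v); return p+d*(z-p[2])/d[2]
E
python3 - <<'E'
from h import *
for n in('scene','side'):
    im,ci=grab(n,n+'0.png'); print(n,ci)
a=cv2.imread('pics/scene0.png');b=cv2.imread('pics/side0.png')
print(env.get_state())
E
```

```text
pics
scene {'mtx': array([[493.00572126,   0.        , 289.51312833],
       [  0.        , 493.00572126, 204.85528794],
       [  0.        ,   0.        ,   1.        ]]), 'position': array([-0.17235259, -1.24030521,  0.70432978]), 'orientation': array([ 0.80951239, -0.20920212,  0.15084716, -0.52741757])}
side {'mtx': array([[426.9591264 ,   0.        , 280.47623641],
       [  0.        , 426.9591264 , 212.13790029],
       [  0.        ,   0.        ,   1.        ]]), 'position': array([0.00856972, 0.93087297, 1.03466266]), 'orientation': array([-0.24435274,  0.87688396, -0.39947348,  0.10856883])}
{'t': 0.1, 'qpos': array([ 1.25999461e+00,  3.20237949e-01,  1.56553410e+00, -3.38506466e-05,
        1.25741730e+00, -2.00049403e-02]), 'qd': array([ 4.26358884e-04, -2.36225330e-03, -2.00515053e-03, -1.66178402e-04,
        2.13471519e-06, -2.25173866e-04]), 'joint_efforts': array([ 7.52436381e-05, -4.13336992e+01, -2.32511955e+01,  7.29545695e-02,
        4.22681461e-02, -5.24919619e-05]), 'tcp_pos': array([0.16472444, 0.55038743, 0.18650757]), 'orientation': array([ 1.44881404e-01,  9.89448706e-01, -7.90101048e-04, -1.15570732e-04]), 'ft_force': array([ 0.30196351, -0.17701852, -0.67663305]), 'moment': array([ 0.00125595, -0.06364167,  0.01195672]), 'finger_force': 0.0, 'width': 0.09162476038511173}
```

View pics/scene0.png

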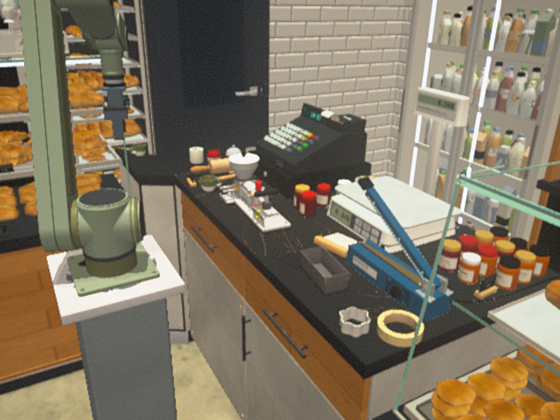

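View pics/side0.png

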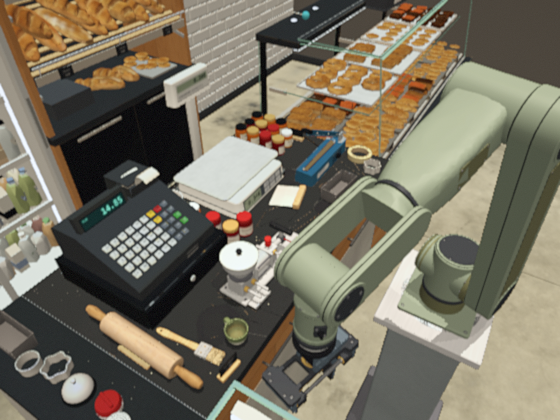

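Scene: filler at about (258,205), lid (243,160), tin centre (325,268). Side: lid (239,256), red plug (268,240).

Run:
```python
from h import *
a=cv2.imread('pics/scene0.png')[150:310,200:360];b=cv2.imread('pics/side0.png')[200:320,210:370]
a=cv2.resize(a,(450,450),interpolation=cv2.INTER_CUBIC);b=cv2.resize(b,(350,262),interpolation=cv2.INTER_CUBIC)
b=np.vstack([b,np.zeros((188,350,3),np.uint8)]);cv2.imwrite('pics/c1.png',np.hstack([a,b]))
s=env.camera_info('side');c=env.camera_info('scene')
print('plug',onz(s,268,240,.105),'lid',onz(s,239,256,.17));print('lid sc',onz(c,243,160,.17))
for p in((301,252),(325,246),(350,270),(327,290)):print(onz(c,*p,.052))
```

```text
plug [0.51954693 0.14693419 0.105     ] lid [0.51875052 0.29599017 0.17      ]
lid sc [0.50107007 0.22669138 0.17      ]
[ 0.45663004 -0.23870354  0.052     ]
[ 0.53421705 -0.24008836  0.052     ]
[ 0.51926279 -0.37802115  0.052     ]
[ 0.41538389 -0.42723309  0.052     ]
```

View pics/c1.png

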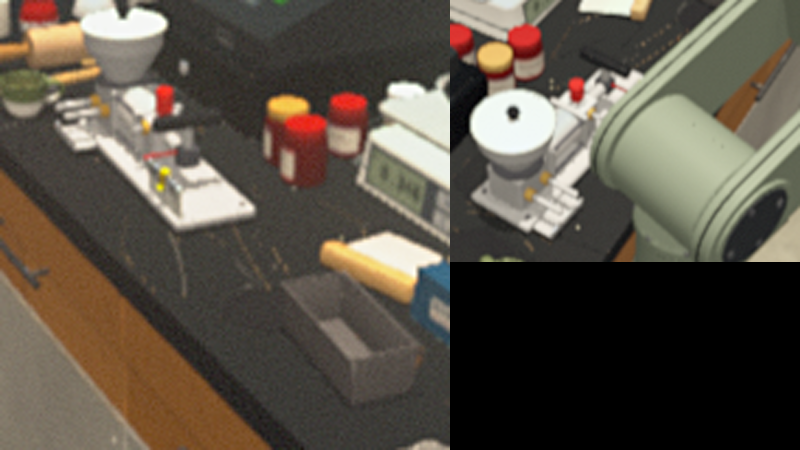

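Crop: plug grip at scene (258,186)/side (267,241); handle bar about (265,193); clip about (258,214); tin rim corners about (301,251),(322,247),(349,276),(324,281).

```bash
cat >> h.py <<'E'
def tri(c1,p1,c2,p2):
    o1,d1=ray(c1,*p1);o2,d2=ray(c2,*p2)
    t=np.linalg.lstsq(np.c_[d1,-d2],o2-o1,rcond=None)[0]
    return (o1+t[0]*d1+o2+t[1]*d2)/2, np.linalg.norm(o1+t[0]*d1-o2-t[1]*d2)
def totool(dx,dy,dz=0,s=None):
    s=s or env.get_state(); return 1000*R.from_quat(s['orientation']).inv().apply([dx,dy,dz])
E
python3 - <<'E'
from h import *
s=env.camera_info('side');c=env.camera_info('scene');w=env.camera_info('wrist')
print('plug',tri(c,(258.3,185.6),s,(267.1,241)))
print('handle',onz(c,264.7,193.4,.102),'clip',onz(c,258.3,212.5,.058))
for p in((300.6,250.6),(322,246.7),(349.3,276.2),(324.4,280.8)):print(onz(c,*p,.052))
print(w, R.from_quat(w['orientation']).as_matrix()[:,2])
t=env.get_state()
print(totool(*(tri(c,(258.3,185.6),s,(267.1,241))[0][:2]-t['tcp_pos'][:2])))
E
```

```text
plug (array([0.52114074, 0.14874958, 0.10040621]), np.float64(0.001733404562436263))
handle [0.50551408 0.07279437 0.102     ] clip [0.46361241 0.03526637 0.058     ]
[ 0.45973691 -0.23142733  0.052     ]
[ 0.52446019 -0.23966556  0.052     ]
[ 0.499802   -0.40156934  0.052     ]
[ 0.43247039 -0.39030013  0.052     ]
{'mtx': array([[298.41207221,   0.        , 279.73752871],
       [  0.        , 298.41207221, 209.9381351 ],
       [  0.        ,   0.        ,   1.        ]]), 'position': array([0.1001701 , 0.57067726, 0.38444962]), 'orientation': array([0.79618611, 0.59296704, 0.07096426, 0.09716913])} [ 0.22823769 -0.07057049 -0.97104447]
[-4.56605317e+02 -2.82589665e+02  4.51410334e-01]
```

```bash
python3 -m creep '[[[0,0,-40,0,0],[0,0,-80,0,0],[0,0,-110,0,0],[-35,-22,-110,0,0],[-70,-43,-110,0,0],[-105,-65,-110,0,0],[-140,-87,-110,0,0],[-175,-108,-110,0,0],[-210,-130,-110,0,0],[-245,-152,-110,0,0],[-280,-173,-110,0,0],[-315,-195,-110,0,0],[-350,-217,-110,0,0],[-385,-240,-110,0,0],[-420,-262,-110,0,0],[-440,-275,-110,0,0],[-440,-275,-110,0,0],[-440,-275,-110,0,0]]]'
python3 - <<'E'
from h import *
im,ci=grab('wrist','w1.png'); t=env.get_state(); print(t['t'],t['qpos'],t['tcp_pos'],t['orientation'],ci['position'])
E
```

```text
t: 1.6
tcp_pos: [0.5078, 0.1603, 0.2965]
orientation: [0.146, 0.989, -0.0, -0.001]
ft_force: [1.0, 0.3, 0.3]
width: 0.0911
finger_force: 0.0
1.65 [ 2.85619243e-01  2.02888447e-01  1.45373838e+00  7.93369120e-04
  1.48636316e+00 -9.93433668e-01] [0.50717024 0.16121371 0.29674522] [ 1.45388259e-01  9.89374353e-01  6.68201927e-05 -7.99932640e-04] [0.4435598  0.18046558 0.49451291]
```

View pics/w1.png

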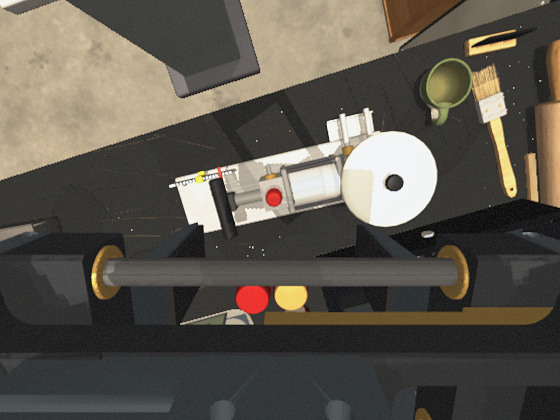

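Wrist view: plug top at about (274,197), handle bar (219,180)–(231,236), red pointer near (219,173), clip near (201,178), lid knob (395,183).

```bash
cat >> h.py <<'E'
def cen(im,lo,hi,roi):
    x0,y0,x1,y1=roi; h=cv2.cvtColor(im[y0:y1,x0:x1],cv2.COLOR_RGB2HSV); m=cv2.inRange(h,lo,hi)
    n,l,s,c=cv2.connectedComponentsWithStats(m); 
    return [(c[i]+[x0,y0],s[i][4]) for i in range(1,n) if s[i][4]>5]
E
python3 - <<'E'
from h import *
im=cv2.imread('pics/w1.png')[:,:,::-1].copy(); ci=env.camera_info('wrist')
p=cen(im,(0,170,110),(6,255,255),(255,175,290,215)); print(p); plug=onz(ci,*p[0][0],.116)
print('red',cen(im,(0,120,80),(8,255,255),(205,160,240,185)),'clip',cen(im,(22,130,110),(35,255,255),(185,165,215,190)))
b=cen(im,(0,0,0),(180,255,45),(205,170,245,240)); print(b); b=max(b,key=lambda a:a[1])[0]; hd=onz(ci,*b,.112)
kn=onz(ci,395,183,.19)
cl=onz(ci,*cen(im,(22,130,110),(35,255,255),(185,165,215,190))[0][0],.06)
print(plug,hd,kn,cl); print(np.arctan2(*(np.array([-1,1])*(plug-hd)[:2])*-1*[1,-1]), np.arctan2(-(kn-plug)[0],(kn-plug)[1]))
t=env.get_state(); print(totool(*(plug-t['tcp_pos'])[:2]))
E
```

```text
[(array([273.58295964, 196.94170404]), np.int32(223))]
red [(array([219.20588235, 171.67647059]), np.int32(34))] clip [(array([199.66197183, 176.67605634]), np.int32(71))]
[(array([225.32405063, 209.63037975]), np.int32(395))]
[0.51256948 0.15165824 0.116     ] [0.51130768 0.08533313 0.112     ] [0.52088045 0.28128637 0.19      ] [0.46301394 0.05270924 0.06      ]
0.019022094398899753 -0.06402633252757013
[-7.91995547 -7.59822256 -0.0119274 ]
```

```bash
python3 -m creep '[[[-2,-2,10,7,60],[-4,-4,20,14,60],[-6,-6,30,21,60],[-8,-8,40,28,60],[-8,-8,50,35,60],[-8,-8,60,42,60],[-8,-8,70,49,60],[-8,-8,80,56,60],[-8,-8,90,63,60],[-8,-8,100,70,60],[-8,-8,110,76,60],[-8,-8,120,76,60],[-8,-8,120,76,60],[-8,-8,120,76,60]]]'
python3 - <<'E'
from h import *
im,ci=grab('wrist','w2.png'); t=env.get_state(); print(t['t'],t['qpos'],t['tcp_pos'],t['orientation'],ci['position'])
for c,n in cen(im,(0,170,110),(6,255,255),(150,100,420,419)): print(c,n,onz(ci,*c,.116))
E
```

```text
t: 2.82
tcp_pos: [0.5121, 0.152, 0.177]
orientation: [0.722, 0.692, -0.0, -0.0]
ft_force: [0.2, 1.1, 0.2]
width: 0.07
finger_force: 0.0
2.8667 [2.66527226e-01 2.62750718e-01 1.67158936e+00 2.11919717e-04
 1.20687505e+00 3.10054799e-01] [0.51270976 0.15197683 0.17759352] [7.22353481e-01 6.91523971e-01 2.13139490e-04 2.97566368e-06] [0.51457905 0.21961209 0.3749175 ]
[284.64362851 213.61987041] 463 [0.51585977 0.1522661  0.116     ]
```

View pics/w2.png

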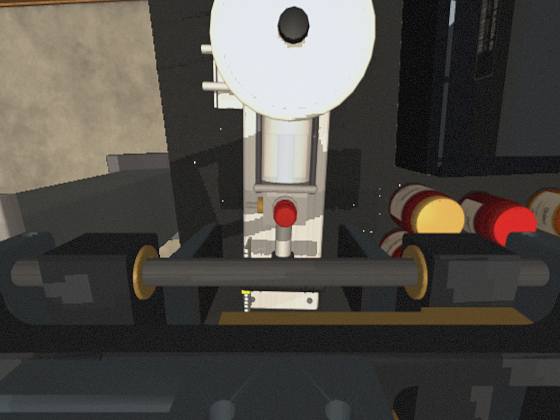

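```bash
python3 -m creep '[[[0,1,30,0,60],[0,2,60,0,60],[0,3,80,0,60],[0,3,89,0,60],[0,3,89,0,90],[0,3,89,0,130],[0,3,89,0,160],[0,3,89,0,180],[0,3,89,0,200],[0,3,89,0,220],[0,3,89,0,255],[0,3,89,0,255],[0,3,89,0,255],[0,3,89,0,255]]]' 45
```

```text
t: 4.03
tcp_pos: [0.5164, 0.1514, 0.0896]
orientation: [0.723, 0.69, 0.001, 0.0]
ft_force: [-5.6, 0.9, 12.9]
width: 0.0062
finger_force: 6.6
```

Run:
```python
from h import *
im,ci=grab('wrist','w3.png'); s,_=grab('scene','s3.png')
t=env.get_state(); print(t)
for c,n in cen(im,(0,170,110),(6,255,255),(150,100,420,419)): print(c,n,onz(ci,*c,.116))
a=cv2.resize(s[140:240,210:310],(400,400),interpolation=cv2.INTER_CUBIC)[:,:,::-1]
cv2.imwrite('pics/c3.png',np.hstack([a,cv2.resize(im[:,80:480],(400,400))[:,:,::-1]]))
```

```text
{'t': 4.1333, 'qpos': array([2.63848841e-01, 3.43020525e-01, 1.79528808e+00, 1.33124471e-03,
       1.00453781e+00, 3.10019901e-01]), 'qd': array([-9.84905225e-05, -2.73098695e-03,  1.36115620e-03,  2.80830567e-03,
        5.04724946e-03, -2.10535964e-03]), 'joint_efforts': array([-1.04558531e+00, -3.26365650e+01, -1.91650915e+01, -4.13926877e-01,
       -1.83619604e+00, -1.41639591e-02]), 'tcp_pos': array([0.51499551, 0.15145843, 0.08985989]), 'orientation': array([ 7.23487398e-01,  6.90337074e-01, -2.82158007e-04, -7.92876010e-04]), 'ft_force': array([-6.0476911 , -0.0267095 , 12.80577244]), 'moment': array([-0.12606665,  1.16163876, -0.01943196]), 'finger_force': 6.406106254435144, 'width': 0.0007937258078807782}
[279.825 227.125] 40 [0.51642381 0.16611642 0.116     ]
[280.  231.5] 22 [0.51640105 0.16335989 0.116     ]
[279.6490566  246.23773585] 265 [0.5157498  0.15395057 0.116     ]
```

View pics/c3.png

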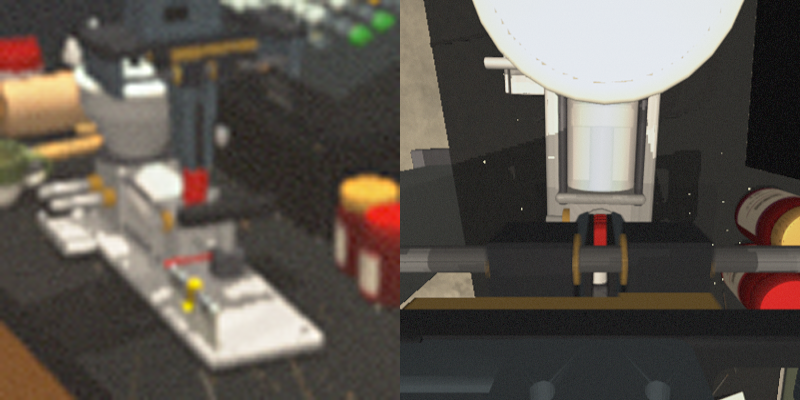

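The crop shows the fingers shut with the whole red grip still visible below their tips (scene about (258,186)). I'll check by projecting the TCP.

```bash
cat >> h.py <<'E'
def proj(ci,p):
    q=ci['mtx']@R.from_quat(ci['orientation']).inv().apply(np.array(p)-ci['position']); return q[:2]/q[2]
E
python3 - <<'E'
from h import *
t=env.get_state()
for n in('scene','wrist'):
    c=env.camera_info(n); print(n,[proj(c,t['tcp_pos']+[0,0,d]).round(1) for d in(0,.026,.05,.08)])
    if n=='scene': print(10*' ','crop',[((proj(c,t['tcp_pos']+[0,0,d])-[210,140])*4).round(0) for d in (0,.026,.05,.08)])
im=cv2.imread('pics/s3.png') if 0 else None
w=cv2.imread('pics/w3.png')[170:330,180:380]
cv2.imwrite('pics/c4.png',cv2.resize(w,(750,600),interpolation=cv2.INTER_CUBIC))
E
```

```text
scene [array([256.5, 188.4]), array([256.5, 181.2]), array([256.5, 174.4]), array([256.4, 165.9])]
           crop [array([186., 194.]), array([186., 165.]), array([186., 138.]), array([186., 104.])]
wrist [array([280.7, 236.1]), array([280.7, 249.9]), array([280.8, 266.4]), array([281. , 295.3])]
```

View pics/c4.png

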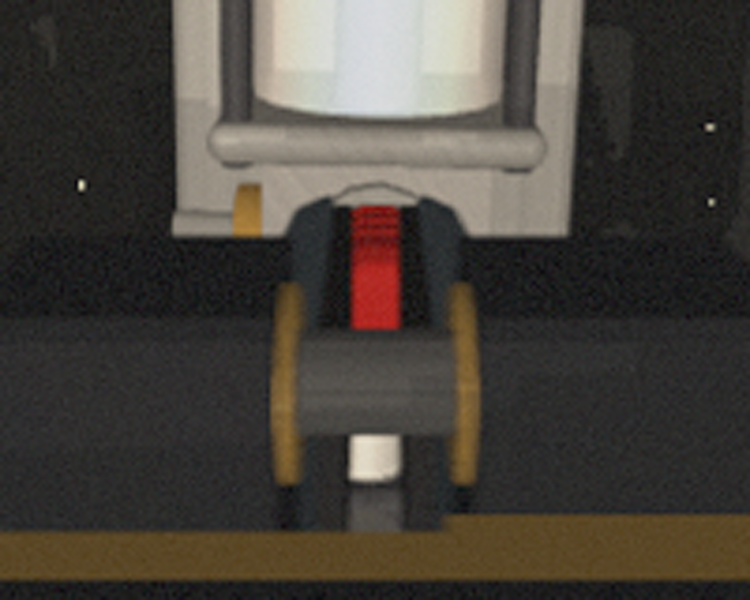

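```bash
python3 -m creep '[[[0,0,0,0,255],[0,0,-2,0,255],[0,0,-4,0,255],[0,0,-4,0,255]]]' 45; python3 -c "
from h import *
print(env.get_state()['ft_force'],env.get_state()['width'])"
```

```text
t: 4.47
tcp_pos: [0.5163, 0.1512, 0.0926]
orientation: [0.723, 0.69, 0.0, 0.0]
ft_force: [0.8, 0.7, -0.4]
width: 0.0002
finger_force: 0.0
[ 0.84714443  0.73853862 -0.38794489] 0.0002490259649467883
```

```bash
python3 -m creep '[[[0,0,-35,0,255],[0,0,-60,0,255],[0,0,-60,0,255],[0,0,-60,0,255]]]'
cat > cmp.py <<'E'
from h import *
import sys
k=sys.argv[1]
s,c=grab('scene','s%s.png'%k);w,cw=grab('wrist','w%s.png'%k);t=env.get_state()
print(t['tcp_pos'],t['width'])
s=s[:,:,::-1].copy();w=w[:,:,::-1].copy()
q=proj(c,t['tcp_pos'])-[215,130];a=cv2.resize(s[130:220,215:305],(400,400),interpolation=cv2.INTER_CUBIC);q=(q*400/90).astype(int);cv2.drawMarker(a,tuple(map(int,q)),(0,255,0),0,12)
q=proj(cw,t['tcp_pos'])-[200,150];b=cv2.resize(w[150:310,200:360],(400,400),interpolation=cv2.INTER_CUBIC);q=(q*2.5).astype(int);cv2.drawMarker(b,tuple(map(int,q)),(0,255,0),0,12)
cv2.imwrite('pics/m%s.png'%k,np.hstack([a,b]))
E
python3 cmp.py 5
```

```text
t: 4.8
tcp_pos: [0.5169, 0.1514, 0.1533]
orientation: [0.723, 0.69, 0.001, 0.001]
ft_force: [-0.7, -0.6, -0.9]
width: 0.0003
finger_force: 0.0
[0.51520002 0.15093256 0.15122851] 0.0002458017431107289
```

View pics/m5.png

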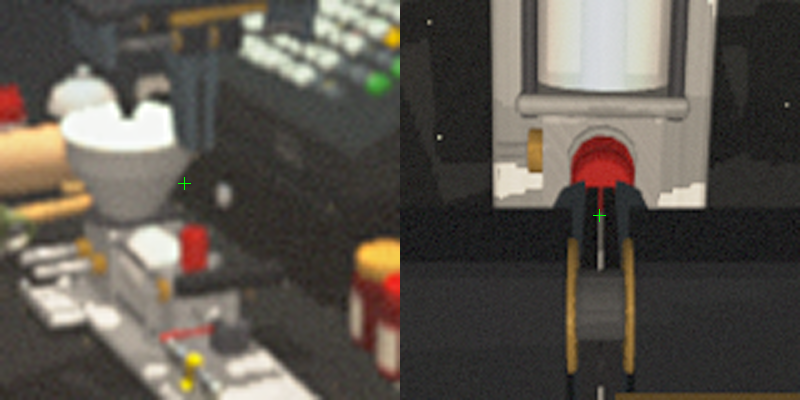

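Fingers end about 8 px (≈27 mm) above the projected TCP (scene tip about (259,163), marker (256,171)), matching contact with the plug's top. I'll measure how the tip depth varies with opening by differencing with scene0.

```bash
cat > tip.py <<'E'
from h import *
a=cv2.imread('pics/scene0.png').astype(int)
def go(f=None):
    if f: b=cv2.imread(f)
    else: b=env.grab_frame('scene')[:,:,::-1]
    d=np.abs(cv2.GaussianBlur(b.astype(np.float32),(3,3),0)-cv2.GaussianBlur(a.astype(np.float32),(3,3),0)).sum(2)>60
    m=cv2.morphologyEx(d.astype(np.uint8),cv2.MORPH_OPEN,np.ones((2,2)))
    n,l,s,_=cv2.connectedComponentsWithStats(m,connectivity=8)
    k=max(range(1,n),key=lambda i:s[i][4]); c=env.camera_info('scene');t=env.get_state()
    print(t['width'],'tcp px',proj(c,t['tcp_pos']).round(1),{x:int(np.where(l[:,x]==k)[0].max()) for x in range(238,284,2) if (l[:,x]==k).any()})
import sys
go(*sys.argv[1:])
E
python3 tip.py pics/s5.png
python3 -m creep '[[[0,0,0,0,190],[0,0,0,0,190],[0,0,0,0,190],[0,0,0,0,190]]]'; python3 tip.py
python3 -m creep '[[[0,0,0,0,60],[0,0,0,0,60],[0,0,0,0,60],[0,0,0,0,60],[0,0,0,0,60]]]'; python3 tip.py
```

```text
0.0002458017431107289 tcp px [256.6 171.3] {}
t: 5.23
tcp_pos: [0.5156, 0.1511, 0.1516]
orientation: [0.723, 0.69, -0.001, -0.0]
ft_force: [0.1, -0.3, 0.3]
width: 0.0225
finger_force: 0.0
0.022857398816524446 tcp px [256.7 171.1] {}
t: 5.7
tcp_pos: [0.5159, 0.1512, 0.1523]
orientation: [0.723, 0.69, 0.0, 0.0]
ft_force: [-0.5, 1.3, -0.4]
width: 0.0538
finger_force: 0.0
0.057561667013783534 tcp px [256.7 170.9] {}
```

```bash
sed -i 's/^    n,l,s.*$/    l=m[:200]; k=1/; s/^    k=max.*;c=/XX/; s/^    k=max.*; c=env/    c=env/' tip.py
python3 tip.py pics/s5.png; python3 tip.py; python3 -m creep '[[[0,0,0,0,190],[0,0,0,0,190],[0,0,0,0,190],[0,0,0,0,190]]]'; python3 tip.py
```

```text
0.057561667013783534 tcp px [256.7 170.9] {238: 67, 240: 144, 242: 112, 244: 141, 246: 141, 248: 141, 250: 197, 252: 196, 254: 195, 256: 193, 258: 183, 260: 199, 262: 199, 264: 199, 266: 142, 268: 142, 270: 142, 272: 134, 274: 139, 276: 139, 278: 139, 280: 139, 282: 141}
0.06145727534143562 tcp px [256.7 170.9] {238: 67, 240: 142, 242: 112, 244: 142, 246: 164, 248: 165, 250: 197, 252: 196, 254: 195, 256: 193, 258: 183, 260: 199, 262: 199, 264: 199, 266: 141, 268: 142, 270: 161, 272: 144, 274: 143, 276: 142, 278: 141, 280: 140, 282: 141}
t: 6.13
tcp_pos: [0.5159, 0.1512, 0.1523]
orientation: [0.723, 0.691, 0.0, -0.0]
ft_force: [-0.1, -0.1, 0.3]
width: 0.0406
finger_force: 0.0
0.03687015870970011 tcp px [256.7 170.9] {238: 133, 240: 143, 242: 112, 244: 142, 246: 142, 248: 163, 250: 197, 252: 196, 254: 195, 256: 193, 258: 183, 260: 199, 262: 199, 264: 199, 266: 141, 268: 158, 270: 143, 272: 143, 274: 142, 276: 142, 278: 139, 280: 140, 282: 141}
```

Tip midpoint sits at scene (259,163) at any opening, 8 px above the TCP projection, and the contact height agrees. So the true fingertips are about 26 mm higher than reported. I'll go about 24 mm deeper.

```bash
python3 -m creep '[[[0,0,0,0,60],[0,0,0,0,60],[0,0,0,0,60],[-2,0,25,0,60],[-4,0,50,0,60],[-4,0,70,0,60],[-4,0,80,0,60],[-4,0,85,0,60],[-4,0,85,0,120],[-4,0,85,0,160],[-4,0,85,0,190],[-4,0,85,0,200],[-4,0,85,0,220],[-4,0,85,0,220],[-4,0,85,0,220],[-4,0,85,0,220],[-4,0,85,0,220]]]' 40
```

```text
t: 7.6
tcp_pos: [0.5159, 0.1472, 0.0675]
orientation: [0.723, 0.691, 0.0, 0.0]
ft_force: [0.4, 0.4, 1.4]
width: 0.0205
finger_force: 40.0
```

```bash
python3 -m creep '[[[0,0,-1,0,255],[0,0,-3,0,255],[0,0,-5,0,255],[0,0,-8,0,255],[0,0,-12,0,255],[0,0,-16,0,255]]]' 50;python3 -m creep '[[[0,0,-5,0,255],[0,0,-10,0,255],[0,0,-15,0,255],[0,0,-20,0,255],[0,0,-26,0,255],[0,0,-40,0,255],[0,0,-60,0,255],[0,0,-80,0,255],[0,0,-80,0,255]]]' 50
python3 - <<'E'
from h import *
im,ci=grab('wrist','w6.png'); print(cen(im,(0,170,110),(6,255,255),(150,100,420,419)))
im,ci=grab('scene','s6.png'); print(cen(im,(0,170,90),(6,255,255),(240,120,280,215)))
t=env.get_state(); print(t['qpos'],proj(ci,t['tcp_pos']))
# tin corners fit in saved scene0
a=np.array([onz(ci,*p,.052)[:2] for p in((300.6,250.6),(322,246.7),(349.3,276.2),(324.4,280.8))]); c=a.mean(0)
print(c,t['tcp_pos'],totool(*(c-t['tcp_pos'][:2])), np.degrees(np.arctan2(*((a[0]+a[1]-a[2]-a[3])[::-1]))))
E
```

```text
t: 8.1
tcp_pos: [0.5166, 0.1472, 0.0839]
orientation: [0.723, 0.691, 0.001, 0.001]
ft_force: [3.2, 0.1, -1.5]
width: 0.0203
finger_force: 50.0
t: 8.85
tcp_pos: [0.5175, 0.1479, 0.1673]
orientation: [0.723, 0.69, 0.003, 0.001]
ft_force: [0.1, -0.7, -1.0]
width: 0.0203
finger_force: 50.0
[(array([279.71629213, 245.84269663]), np.int32(712)), (array([418.71428571, 291.35714286]), np.int32(14))]
[(array([259.03333333, 157.26666667]), np.int32(30))]
[2.56611992e-01 2.74872265e-01 1.69122977e+00 3.15772199e-04
 1.17502795e+00 3.02924112e-01] [257.13437809 168.04198854]
[ 0.47911737 -0.31574059] [0.51543816 0.1472479  0.16368259] [-4.64175326e+02 -1.47910197e+01 -1.98419586e-01] 80.80517979028905
```

```bash
python3 -m creep '[[[-20,0,0,5,255],[-50,-1,0,11,255],[-84,-2,0,17,255],[-118,-3,0,24,255],[-152,-4,0,31,255],[-186,-5,0,38,255],[-220,-6,0,45,255],[-254,-7,0,52,255],[-288,-8,0,59,255],[-322,-9,0,66,255],[-356,-10,0,73,255],[-390,-11,0,80,255],[-420,-12,0,87,255],[-445,-14,0,94,255],[-460,-15,0,97,255],[-464,-15,0,97,255],[-464,-15,0,97,255]]]' 50
python3 - <<'E'
from h import *
im,ci=grab('wrist','w7.png'); grab('scene','s7.png')
t=env.get_state(); print(t['t'],t['qpos'],t['tcp_pos'],t['width'],proj(ci,t['tcp_pos']))
s=cv2.imread('pics/s7.png')[160:310,240:390]
cv2.imwrite('pics/m7.png',np.hstack([cv2.imread('pics/w7.png')[:,60:500],cv2.resize(s,(360,420),interpolation=cv2.INTER_CUBIC)]))
E
```

```text
t: 10.37
tcp_pos: [0.4782, -0.3158, 0.1617]
orientation: [0.996, -0.084, -0.001, -0.001]
ft_force: [-0.8, -0.5, 0.1]
width: 0.0205
finger_force: 50.0
10.4667 [-6.01539580e-01  3.34038976e-01  1.60784645e+00  8.36807668e-04
  1.20212923e+00  1.13611853e+00] [ 0.47878044 -0.31434308  0.16232624] 0.020379861966724575 [278.45235068 234.16739942]
```

View pics/m7.png

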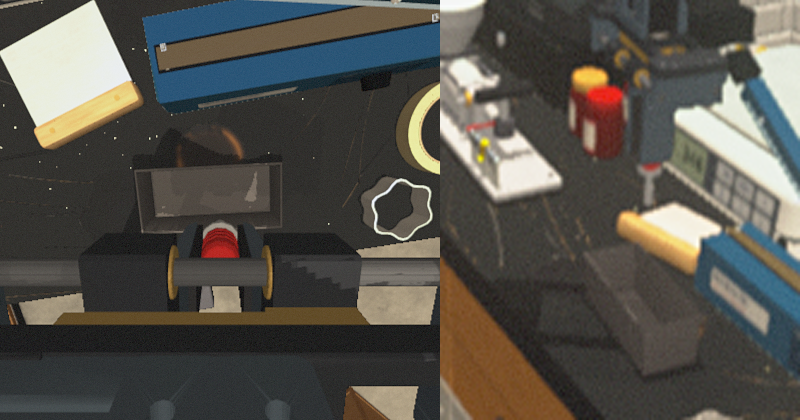

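Wrist view: tin rim corners about (194,168)–(341,168)–(341,234); plug hangs upright at (280,240), tin aligned with the fingers, and needs a small shift.

Run:
```python
from h import *
ci=env.camera_info('wrist'); t=env.get_state()
im=cv2.imread('pics/w7.png'); g=cv2.cvtColor(im,cv2.COLOR_BGR2GRAY)
print(g[150:185:1,300].tolist()); print(g[215:245,230].tolist()); print(g[200,180:205].tolist(),g[200,330:350].tolist())
for p in((194,169),(341,169),(341,235),(199,235),(267.5,202)):
    q=onz(ci,*p,.052); print(q,totool(*(q-t['tcp_pos'])[:2]))
```

```text
[88, 89, 96, 95, 93, 89, 86, 83, 77, 60, 41, 34, 35, 43, 59, 72, 62, 69, 78, 76, 79, 79, 79, 79, 81, 75, 75, 78, 77, 76, 74, 78, 79, 78, 73]
[102, 70, 37, 49, 48, 48, 52, 52, 51, 56, 58, 60, 58, 57, 52, 64, 97, 92, 59, 30, 30, 22, 31, 36, 32, 32, 30, 34, 32, 34]
[47, 47, 47, 48, 54, 48, 45, 47, 49, 50, 48, 43, 46, 50, 50, 42, 36, 50, 77, 65, 47, 50, 48, 50, 53] [45, 43, 48, 46, 41, 45, 49, 52, 48, 40, 63, 69, 52, 43, 51, 44, 47, 54, 52, 52]
[ 0.52663639 -0.23224793  0.052     ] [ 33.52939606 -88.91330638   0.09093392]
[ 0.50148615 -0.38138424  0.052     ] [33.54381107 62.32856479 -0.17033774]
[ 0.43048106 -0.37297261  0.052     ] [-3.78709674e+01  6.58486070e+01 -4.29814510e-02]
[ 0.45609729 -0.22085362  0.052     ] [-37.92216371 -88.41190194   0.22357312]
[ 0.47985335 -0.30071556  0.052     ] [ -1.20945602 -13.61605366   0.02577926]
```

```bash
python3 -m creep '[[[1,-15,0,0,255],[3,-40,0,0,255],[3,-40,30,0,255],[3,-40,60,0,255],[3,-40,90,0,255],[3,-40,110,0,255],[3,-40,120,0,255],[3,-40,127,0,255],[3,-40,130,0,255],[3,-40,130,0,255]]]' 50
```

```text
t: 11.3
tcp_pos: [0.4894, -0.2763, 0.0336]
orientation: [0.996, -0.084, 0.0, 0.0]
ft_force: [0.3, -0.3, -0.4]
width: 0.0204
finger_force: 50.0
```

Run:
```python
from h import *
im,ci=grab('scene','s8.png'); print(cen(im,(0,150,70),(6,255,255),(290,190,360,300)))
t=env.get_state(); print(t['ft_force'],t['tcp_pos']); print(proj(ci,t['tcp_pos']+[0,0,.026]))
```

```text
[(array([301.84057971, 195.26086957]), np.int32(69))]
[ 0.37256133 -0.9476603   0.67190887] [ 0.48967503 -0.27669474  0.03416521]
[318.90663223 252.67748228]
```

```bash
python3 -m creep '[[[0,0,3,0,255],[0,0,6,0,255],[0,0,8,0,255],[0,0,8,0,255]]]' 50
```

```text
t: 11.68
tcp_pos: [0.4886, -0.2767, 0.025]
orientation: [0.996, -0.084, -0.0, -0.0]
ft_force: [0.0, 0.4, -0.6]
width: 0.0203
finger_force: 50.0
```

```bash
python3 -m creep '[[[0,0,0,0,150],[0,0,0,0,150],[0,0,0,0,150],[0,0,0,0,150],[0,8,0,0,150],[0,16,0,0,150],[0,22,0,0,150],[0,26,0,0,150],[0,28,0,0,110],[0,28,0,0,60],[0,28,0,0,60],[0,28,0,0,60]]]' 20
python3 -m creep '[[[0,0,-30,0,60],[0,0,-60,0,60],[0,0,-100,0,60],[0,0,-140,0,60],[0,0,-140,0,60]]]'
python3 - <<'E'
from h import *
im,ci=grab('wrist','w9.png'); s,cs=grab('scene','s9.png')
print(cen(im,(0,120,70),(8,255,255),(130,100,420,300)))
cv2.imwrite('pics/m9.png',np.hstack([im[:,60:500],cv2.resize(s[160:310,240:390],(360,420),interpolation=cv2.INTER_CUBIC)])[:,:,::-1])
E
```

```text
t: 12.68
tcp_pos: [0.4841, -0.3041, 0.0252]
orientation: [0.996, -0.084, -0.0, -0.0]
ft_force: [0.5, 0.5, -0.2]
width: 0.0614
finger_force: 0.0
t: 13.1
tcp_pos: [0.4885, -0.3067, 0.1738]
orientation: [0.996, -0.084, 0.007, 0.004]
ft_force: [1.2, 0.2, 0.8]
width: 0.07
finger_force: 0.0
[(array([302.35176991, 197.6460177 ]), np.int32(452))]
```

Run:
```python
from h import *
im=cv2.imread('pics/w9.png')[:,:,::-1].copy(); h=cv2.cvtColor(im,cv2.COLOR_RGB2HSV); m=cv2.inRange(h,(0,120,70),(8,255,255)); m[:100]=0;m[300:]=0;m[:,:130]=0;m[:,420:]=0
print(cv2.minAreaRect(cv2.findNonZero(m)))
ci=env.camera_info('wrist'); t=env.get_state(); print(ci['position'][2],onz(ci,302.4,197.6,.02))
g=cv2.cvtColor(im,cv2.COLOR_RGB2GRAY); print(g[198,190:350:3].tolist(),g[150:240:2,240].tolist())
print([totool(*(onz(ci,*p,.112)-t['tcp_pos'])[:2]) for p in ()])
hd=np.array([.5113,.0853]); print(t['qpos'],totool(*(hd-t['tcp_pos'][:2])))
# bar direction & handle/pointer in w1 with camera pose recomputed from picture-time state
```

```text
((302.5, 198.0), (18.0, 25.0), 90.0)
0.3653269592462733 [ 0.47761901 -0.33011715  0.02      ]
[53, 44, 32, 36, 31, 31, 30, 56, 48, 45, 49, 69, 82, 83, 81, 85, 87, 83, 83, 75, 77, 73, 73, 148, 151, 151, 148, 164, 168, 171, 163, 176, 117, 152, 89, 80, 91, 86, 87, 93, 92, 85, 89, 86, 88, 85, 84, 78, 75, 46, 46, 48, 65, 54] [39, 34, 33, 35, 36, 34, 33, 34, 30, 26, 35, 31, 29, 43, 67, 76, 74, 78, 80, 79, 74, 78, 77, 83, 83, 88, 85, 81, 85, 85, 86, 84, 85, 78, 101, 111, 86, 46, 51, 53, 63, 58, 57, 69, 106]
[]
[-5.80808624e-01  3.26946030e-01  1.60590206e+00  1.86920354e-04
  1.20451896e+00  1.15809182e+00] [ -39.39339356 -388.72463577   -0.75183091]
```

The plug lies flat along the tin's long axis, grip at (302,198), pin to its left. Now on to the handle.

```bash
python3 -m creep '[[[-2,-20,0,0,60],[-5,-55,0,-2,60],[-9,-92,0,-4,60],[-13,-130,0,-6,60],[-16,-168,0,-7,60],[-20,-206,0,-7,60],[-24,-244,0,-7,60],[-28,-282,0,-7,60],[-32,-318,0,-7,60],[-35,-350,0,-7,60],[-37,-372,0,-7,60],[-38,-382,0,-7,60],[-38,-382,0,-7,60],[-38,-382,0,-7,60]]]'
python3 - <<'E'
from h import *
im,ci=grab('wrist','w10.png');t=env.get_state(); print(t['t'],t['tcp_pos'],t['qpos'],proj(ci,t['tcp_pos']))
s,_=grab('scene','s10.png')
cv2.imwrite('pics/m10.png',np.hstack([im[60:300,140:420],im[60:300,140:420]*0])[:,:280,::-1].repeat(2,0).repeat(2,1))
print(cen(im,(22,120,100),(36,255,255),(130,60,430,300)),cen(im,(0,120,80),(8,255,255),(130,60,430,300)))
E
```

```text
t: 14.37
tcp_pos: [0.51, 0.0782, 0.1641]
orientation: [1.0, -0.023, -0.001, 0.001]
ft_force: [1.0, -0.2, -0.1]
width: 0.0695
finger_force: 0.0
14.4167 [0.5102421  0.07756652 0.16441807] [ 1.29088103e-01  2.44813141e-01  1.73153922e+00 -7.87010741e-04
  1.16713855e+00  1.74697708e+00] [281.51460792 234.21605669]
[(array([309.1627907 , 238.44186047]), np.int32(129))] [(array([284.83098592,  61.09859155]), np.int32(71))]
```

View pics/m10.png

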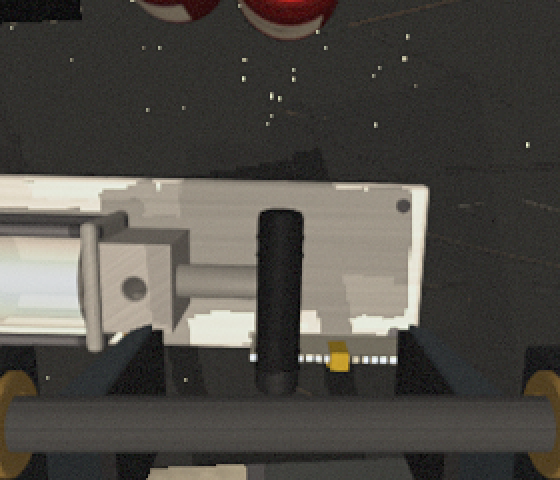

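Bar centre at wrist px (280,210), aligned with the fingers; clip at (309,238); the rod lies left of the bar and the socket is empty.

Run:
```python
from h import *
ci=env.camera_info('wrist');t=env.get_state()
b=[onz(ci,280,164.5,.112),onz(ci,278,252,.112)]
c=onz(ci,309.5,237.5,.06); tt=lambda q:totool(*(q-t['tcp_pos'])[:2])[:2].round(1)
print('bar ends',tt(b[0]),tt(b[1]),tt(onz(ci,279.5,210,.112)),'clip',tt(c))
im=cv2.imread('pics/w10.png'); g=cv2.cvtColor(im,cv2.COLOR_BGR2GRAY)
for r in(175,200,225,240):print(r,g[r,262:300].tolist())
y=cv2.inRange(cv2.cvtColor(im,cv2.COLOR_BGR2HSV),(20,100,80),(36,255,255));print(cv2.boundingRect(y[60:300,130:430]))
print([tt(onz(ci,u,239,.056)) for u in (253+0,297,337)])
```

```text
bar ends [43.6 -0.3] [-34.2  -2.1] [ 4.5 -0.8] clip [-38.6  31.3]
175 [151, 153, 151, 152, 151, 160, 112, 51, 8, 20, 23, 27, 23, 26, 30, 37, 37, 33, 38, 36, 32, 39, 29, 26, 28, 12, 28, 25, 23, 72, 150, 156, 153, 154, 157, 149, 147, 149]
200 [143, 144, 140, 141, 140, 145, 87, 27, 26, 31, 15, 29, 28, 32, 33, 36, 35, 28, 35, 35, 26, 23, 27, 29, 29, 27, 23, 17, 47, 142, 151, 151, 148, 150, 148, 147, 150, 149]
225 [231, 232, 219, 209, 210, 167, 75, 20, 24, 25, 24, 31, 33, 36, 34, 30, 35, 33, 29, 26, 29, 32, 20, 28, 25, 20, 22, 40, 223, 234, 230, 230, 229, 229, 229, 230, 231, 234]
240 [51, 47, 57, 156, 177, 139, 67, 23, 25, 27, 35, 31, 40, 33, 25, 29, 33, 34, 29, 25, 32, 37, 21, 24, 30, 24, 20, 112, 192, 146, 70, 174, 193, 194, 125, 110, 188, 212]
(6, 170, 290, 69)
[array([-41.7, -29.4]), array([-41.7,  18.3]), array([-41.7,  61.6])]
```

```bash
python3 -m creep '[[[1,-1,20,0,115],[2,-1,45,0,115],[3,-1,65,0,115],[4,-1,80,0,115],[4,-1,92,0,115],[4,-1,100,0,115],[4,-1,104,0,115],[4,-1,104,0,115],[4,-1,104,0,160],[4,-1,104,0,190],[4,-1,104,0,230],[4,-1,104,0,230],[4,-1,104,0,230],[4,-1,104,0,230]]]' 45; python3 -c "
from h import *
t=env.get_state(); print(t['ft_force'],t['tcp_pos'])"
```

```text
t: 15.63
tcp_pos: [0.5151, 0.0786, 0.0617]
orientation: [1.0, -0.024, 0.0, 0.001]
ft_force: [0.5, -5.5, 1.4]
width: 0.0195
finger_force: 44.9
[ 0.45044025 -5.51704462  1.41602922] [0.5151444  0.07863937 0.0617266 ]
```

```bash
python3 -m creep '[[[0,3,0,0,255],[0,7,0,0,255],[0,11,0,0,255],[0,15,0,0,255],[0,19,0,0,255],[0,23,0,0,255],[-1,27,0,0,255],[-1,31,0,0,255],[-1,33,0,0,255],[-1,33,0,0,255],[-1,33,0,0,255]]]' 58
python3 - <<'E'
from h import *
im,ci=grab('wrist','w11.png');t=env.get_state(); print(t['ft_force'],t['tcp_pos'],t['width'])
print('y',cen(im,(20,110,80),(36,255,255),(230,180,330,330)),'r',cen(im,(0,110,60),(10,255,255),(230,100,330,330)))
g=cv2.cvtColor(im,cv2.COLOR_RGB2GRAY)
for r in(175,190,205):print(r,g[r,255:305].tolist())
s,cs=grab('scene','s11.png')
print('y',cen(s,(20,90,80),(36,255,255),(235,190,290,235)),'r',cen(s,(0,90,60),(10,255,255),(235,190,275,235)))
s0=cv2.imread('pics/scene0.png')[:,:,::-1].copy()
print('y',cen(s0,(20,90,80),(36,255,255),(235,190,290,235)),'r',cen(s0,(0,90,60),(10,255,255),(235,190,275,235)))
E
```

```text
t: 16.55
tcp_pos: [0.5131, 0.0488, 0.0617]
orientation: [1.0, -0.025, 0.001, -0.002]
ft_force: [0.0, 7.7, 2.8]
width: 0.0192
finger_force: 57.9
[0.26573335 6.8639275  1.89668474] [0.51310923 0.0487745  0.06171291] 0.018952128449055063
y [(array([322.33333333, 288.66666667]), np.int32(6)), (array([324.71428571, 310.42857143]), np.int32(7)), (array([286.21428571, 314.28571429]), np.int32(14)), (array([302.66666667, 318.33333333]), np.int32(6)), (array([249.81818182, 321.27272727]), np.int32(11))] r []
175 [150, 150, 148, 148, 150, 153, 148, 149, 151, 154, 151, 150, 151, 155, 153, 150, 151, 152, 152, 151, 150, 152, 153, 151, 153, 154, 153, 150, 155, 154, 152, 149, 147, 154, 151, 150, 152, 151, 154, 152, 153, 154, 150, 153, 154, 151, 153, 152, 150, 151]
190 [155, 156, 156, 156, 156, 155, 154, 156, 154, 155, 155, 160, 159, 161, 145, 131, 130, 116, 114, 97, 84, 68, 57, 62, 58, 60, 64, 60, 81, 89, 87, 82, 108, 118, 117, 137, 143, 155, 155, 159, 157, 155, 151, 154, 155, 154, 153, 155, 153, 151]
205 [150, 149, 148, 145, 152, 149, 149, 106, 40, 24, 22, 26, 19, 26, 24, 21, 29, 30, 33, 31, 28, 34, 32, 35, 31, 37, 39, 35, 31, 37, 32, 30, 30, 23, 25, 25, 27, 31, 22, 23, 20, 27, 22, 16, 74, 143, 150, 147, 147, 149]
y [(array([257.42857143, 213.21428571]), np.int32(28))] r [(array([261.22222222, 207.83333333]), np.int32(18))]
y [(array([251.16666667, 193.66666667]), np.int32(6)), (array([257.4516129 , 212.96774194]), np.int32(31))] r [(array([258.   , 190.375]), np.int32(8)), (array([256.5       , 204.41666667]), np.int32(24))]
```

```bash
cat > pc.py <<'E'
from h import *
import sys
def an(s):
    c=env.camera_info('scene'); h=cv2.cvtColor(s,cv2.COLOR_RGB2HSV); ax=np.array([np.sin(.035),np.cos(.035)])
    for n,lo,hi,z in(('y',(20,90,70),(36,255,255),.06),('r',(0,90,60),(10,255,255),.064)):
        m=cv2.inRange(h,lo,hi); v,u=np.nonzero(m[198:225,240:275]); v+=198;u+=240
        w=np.array([onz(c,a,b,z)[:2] for a,b in zip(u,v)]); 
        print(n,[(int(a),int(b),round(1000*q@ax),round(1000*q[0])) for a,b,q in zip(u,v,w)])
an(cv2.imread(sys.argv[1])[:,:,::-1].copy())
E
for f in scene0 s11; do python3 pc.py pics/$f.png; done
```

```text
y [(258, 209, 73, 473), (259, 209, 71, 476), (257, 210, 67, 467), (258, 210, 65, 469), (259, 210, 64, 472), (260, 210, 63, 475), (256, 211, 61, 460), (257, 211, 60, 463), (258, 211, 58, 466), (259, 211, 57, 469), (260, 211, 56, 472), (256, 212, 54, 457), (257, 212, 53, 460), (258, 212, 51, 463), (259, 212, 50, 465), (256, 213, 47, 453), (257, 213, 46, 456), (258, 213, 44, 459), (256, 214, 40, 450), (257, 214, 39, 453), (258, 214, 37, 456), (256, 215, 33, 447), (257, 215, 32, 450), (258, 215, 31, 452), (255, 216, 28, 441), (256, 216, 26, 444), (257, 216, 25, 446), (258, 216, 24, 449), (256, 217, 20, 440), (257, 217, 18, 443), (258, 217, 17, 446)]
r [(260, 203, 106, 496), (261, 203, 104, 499), (262, 203, 103, 502), (253, 204, 108, 472), (254, 204, 106, 475), (255, 204, 105, 478), (256, 204, 104, 481), (257, 204, 102, 484), (258, 204, 101, 487), (259, 204, 100, 490), (260, 204, 98, 493), (261, 204, 97, 496), (262, 204, 95, 498), (251, 205, 103, 463), (252, 205, 102, 466), (253, 205, 100, 469), (254, 205, 99, 472), (255, 205, 98, 475), (256, 205, 96, 477), (257, 205, 95, 480), (258, 205,
[... 345 characters left out ...]
65), (256, 213, 47, 453), (257, 213, 46, 456), (258, 213, 44, 459), (257, 214, 39, 453), (258, 214, 37, 456), (256, 215, 33, 447), (257, 215, 32, 450), (258, 215, 31, 452), (255, 216, 28, 441), (256, 216, 26, 444), (257, 216, 25, 446), (258, 216, 24, 449), (256, 217, 20, 440), (257, 217, 18, 443), (258, 217, 17, 446)]
r [(262, 207, 73, 487), (263, 207, 72, 490), (264, 207, 71, 493), (265, 207, 69, 496), (266, 207, 68, 499), (256, 208, 74, 467), (257, 208, 73, 470), (258, 208, 72, 472), (259, 208, 70, 475), (260, 208, 69, 478), (261, 208, 68, 481), (262, 208, 66, 484), (263, 208, 65, 487), (264, 208, 64, 490), (265, 208, 62, 492), (266, 208, 61, 495), (255, 209, 68, 460), (256, 209, 67, 463)]
```

```bash
python3 -m creep '[[[0,2,0,0,255],[0,4,0,0,255],[0,5,0,0,255],[0,5,0,0,255],[0,5,0,0,255],[0,5,0,0,255]]]' 58
python3 - <<'E'
from h import *
s,c=grab('scene','s12.png'); t=env.get_state(); print(t['tcp_pos'],t['ft_force'])
ims=[cv2.imread('pics/'+f)[:,:,::-1].astype(int) for f in('scene0.png','s11.png','s12.png')]
for i in ims:
    red=np.clip(i[...,0]-i[...,1]-20,0,None)[198:216,255:268]; yel=np.clip(i[...,1]-i[...,2]-25,0,None)[204:220,255:261]
    print('red row per col',[(255+k,round(float((red[:,k]*np.arange(198,216)).sum()/max(1,red[:,k].sum())),1),int(red[:,k].sum())) for k in range(13)])
    print('yel rows',yel.sum(1).tolist())
E
python3 pc.py pics/s12.png
```

```text
t: 17.15
tcp_pos: [0.5128, 0.0441, 0.0617]
orientation: [1.0, -0.025, 0.001, -0.003]
ft_force: [0.7, 8.3, 1.5]
width: 0.019
finger_force: 57.9
[0.51280176 0.0441777  0.06171602] [0.20954954 7.91699421 1.29441679]
red row per col [(255, 204.7, 123), (256, 204.6, 110), (257, 206.1, 110), (258, 204.6, 91), (259, 204.1, 115), (260, 203.9, 107), (261, 203.8, 98), (262, 203.6, 92), (263, 203.8, 8), (264, 0.0, 0), (265, 0.0, 0), (266, 0.0, 0), (267, 0.0, 0)]
yel rows [0, 0, 0, 0, 0, 156, 531, 564, 217, 77, 87, 253, 454, 249, 23, 0]
red row per col [(255, 208.8, 125), (256, 208.6, 207), (257, 208.9, 246), (258, 208.4, 170), (259, 208.1, 120), (260, 208.0, 98), (261, 207.8, 84), (262, 207.7, 112), (263, 207.5, 98), (264, 207.3, 100), (265, 207.2, 132), (266, 207.2, 98), (267, 207.0, 2)]
yel rows [0, 0, 0, 0, 0, 144, 532, 534, 201, 72, 74, 208, 405, 230, 20, 0]
red row per col [(255, 209.7, 93), (256, 209.5, 143), (257, 209.6, 193), (258, 208.9, 143), (259, 208.7, 88), (260, 208.8, 105), (261, 208.5, 91), (262, 208.3, 91), (263, 208.1, 119), (264, 207.9, 108), (265, 207.7, 88), (266, 207.6, 10
[... 388 characters left out ...]
50), (257, 214, 39, 453), (258, 214, 37, 456), (255, 215, 35, 444), (256, 215, 33, 447), (257, 215, 32, 450), (258, 215, 31, 452), (255, 216, 28, 441), (256, 216, 26, 444), (257, 216, 25, 446), (258, 216, 24, 449), (256, 217, 20, 440), (257, 217, 18, 443), (258, 217, 17, 446)]
r [(264, 207, 71, 493), (265, 207, 69, 496), (266, 207, 68, 499), (267, 207, 67, 502), (258, 208, 72, 472), (259, 208, 70, 475), (260, 208, 69, 478), (261, 208, 68, 481), (262, 208, 66, 484), (263, 208, 65, 487), (264, 208, 64, 490), (265, 208, 62, 492), (266, 208, 61, 495), (256, 209, 67, 463), (257, 209, 66, 466), (260, 209, 62, 475), (261, 209, 60, 477), (263, 209, 58, 483), (255, 210, 61, 457), (256, 210, 60, 460)]
```

```bash
python3 -m creep '[[[0,0,0,0,255],[0,0,0,0,255],[0,0,0,0,255],[0,0,0,0,255],[0,0,0,0,255],[0,0,0,0,255],[0,0,0,0,255],[0,0,0,0,255]]]' 58
python3 - <<'E'
from h import *
s,c=grab('scene','s13.png'); t=env.get_state(); print(t['tcp_pos'],t['ft_force'],t['width'])
i=s.astype(int); red=np.clip(i[...,0]-i[...,1]-20,0,None)[198:216]
print([(k,round(float((red[:,k]*np.arange(198,216)).sum()/max(1,red[:,k].sum())),1)) for k in range(259,267)])
print(cen(s,(0,120,50),(8,255,255),(295,240,355,300)))
print(env.job_done())
E
```

```text
t: 17.87
tcp_pos: [0.5128, 0.0442, 0.0617]
orientation: [1.0, -0.025, 0.001, -0.003]
ft_force: [0.6, 8.4, 2.8]
width: 0.019
finger_force: 57.9
[0.51279843 0.04414799 0.06172439] [-0.26161175  8.6705412   1.37042632] 0.019145015286572715
[(259, 208.7), (260, 208.8), (261, 208.5), (262, 208.3), (263, 208.2), (264, 208.0), (265, 207.8), (266, 207.6)]
[(array([326.61538462, 274.84615385]), np.int32(39))]
the job is handed in; nothing more can be done
None
```

The job is handed in at about 18 s: the plug lies flat in the loaf tin, and the plunger is held about 34.5 mm out with the handle still gripped. By the scene camera the red pointer is within about 2 mm of the middle of the 10 mm dose clip. On the first attempt the closed fingers pressed on the plug's top at about 13 N, because their real tips sit about 26 mm above the reported TCP.

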